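Set out the okey corner for the next round

TASK

Set out the okey corner for the next round: move the cobalt ashtray off the copper tea tray to stand halfway between the tray and the tin funnel, and stand the green lidded tea glass upright in the middle of the tray in its place. Lay the walnut score marker in line with the yellow tile rack, off the rack's left end as the robot sees it, end to end with a gap of two centimetres, and put the tile with the red dot flat, dot up, on the middle of the marker. Do not drop the glass or the ashtray, and leave the blue-dot tile, the black-dot tile and the sugar bowl where they are.

Things in the scene. Friction and masses are not known exactly. Their poses are not given: they have to be found in the camera images.
- rack: Yellow plastic tile rack, fixed: 300 long (its y axis, +y towards its left end), 65 deep (x, its front facing the robot towards -x), 52 high at its back. Origin: centre of its underside. Left and right are as seen from the robot's seat: world +y is left.
- tray: Round copper tea tray, fixed: 140 across the rim, 12 high, flat floor 4 above the table and 132 across at its narrowest. Origin: centre of its underside. Its heading has no meaning for the job. The ashtray stands on it at the start. The tray lies either left or right of the funnel, their centres about 340 apart.
- funnel: Round tin funnel mouth set into the tile return hole, fixed: 92 across, standing 16 above the table, dark hole in the middle. Origin: its centre at table height.
- ashtray: Cobalt blue rectangular glass ashtray, loose, about 200 g: 60 (x) by 80 (y), 28 high, walls 8, open top. Origin: centre of its underside. Starts on the tray; which way it is turned at the end is free. Grip across its 60 mm.
- glass: Green straight-sided tea glass with its brass lid on (one solid piece), loose, about 140 g, standing upright: 48 across all the way up to the lid top 70 above its underside, a small knob 12 across on the lid up to 76. Origin: centre of its underside.
- marker: Walnut score marker, loose, about 90 g: a flat block 44 (x) by 100 long (y), 24 high, with a pale inlaid panel in the middle of its top and small peg holes near its ends. Origin: centre of its underside. Either end may point to the rack.
- tile_red: Ivory okey tile with a red dot 18 across on its upper face, loose, about 15 g: 28 (x) by 42 (y), 10 thick, lying flat dot up. Origin: centre of its underside. How it is turned on the marker is free.
- tile_blue: The same ivory tile, 28 (x) by 42 (y) by 10, with a blue dot; leave alone. Origin: centre of its underside.
- tile_black: The same ivory tile, 28 (x) by 42 (y) by 10, with a black dot; leave alone. Origin: centre of its underside.
- sugar: White round lidded sugar bowl with a blue band and brass knob, 75 across, 74 high; leave alone. Origin: centre of its underside.
Things that resemble listed ones, but are neither listed nor needed, are in the scene too. Leave any pink look-alike of the tile_red alone. What is shaped like the glass but pink is not meant.

How it is judged:
By the outcome, as a careful person would: the job done as asked, in the order asked, and still so for the second after the job is handed in, with the robot touching nothing.
It also fails if it takes over 115 s, if anything falls off the work surface, if the arm or the gripper's body presses on something with over 40 N, if the wrist force passes 120 N, or if a joint passes its speed limit or range.

ROBOT

A 6-joint arm with a two-finger parallel gripper is mounted at the origin on the work surface. World frame = base frame: x ahead of the robot, y to its left, z up, the work surface at z = 0. Lengths are in m, angles in rad, forces in N, time in s.
With the tool pointing down it reaches from about 0.35 to 0.975 m from the base axis. Payload 4.9 kg.
Tool frame: the origin (TCP) lies between the finger pads; the fingertips stand 19 mm ahead of it and the grasp point (between the pads) is the TCP (manip.finger_overhang is the distance from the TCP to the fingertips, in m); z points along the fingers, y is the line along which they close (so a half turn about z gives the same grasp; the last joint's range is limited). The gripper opens to 85 mm and grips with 20 to 120 N. Pads are 22 mm wide; open, the fingers measure 114 mm over their backs; the gripper's body (76 mm by 85 mm) begins 54 mm behind the grasp point. The pads swing forward as they close: fully open they stand 13 mm farther back than shut.
Start: joints at [1.018, 0.053, 1.613, -0, 1.476, -0.119], TCP at [0.263, 0.567, 0.25] pointing down, gripper open.
Joint ranges: [-3.01, 3.01], [-1.01, 2.22], [0.06, 2.58], [-1.02, 4.17], [0.09, 2.62], [-3.14, 3.14]. Speed limits (rad/s): [2.57, 2.57, 3.14, 3.14, 3.14, 3.14].

INTERFACE

Orientations are given as a unit quaternion [x, y, z, w].
In Python, from rig import manip gives the robot as it stands.
- The arm moves only by the tool jog_arm, never from a script. Its argument "series" is a list that holds one entry, the list of rows, each a list of 7 numbers: the shift along the tool's x, y, z in m, then the turn, a rotation vector about the tool's x, y, z in rad, then the finger opening in m, from 0 to 0.0854. A call has 1 to 8 rows; each row is the pose to reach, as a shift and turn from the pose commanded when the call began, along the tool's axes at that moment; what a row does not reach only later rows make up. A row lasts 1/8 s, in which the tool goes at most 62.5 mm and 10.7 degrees, less where a joint would pass 70% of its speed; a pose out of reach is approached as far as the arm can. A call with a gripper value outside its range is refused whole. The fingers move at their own pace and stop on an object; "newtons" is the grip in N (left out, the last holds). Time passes only in rows, so rows that repeat a pose let the fingers close. It gives the time, the measured TCP pose, the force, the opening and the grip force at its end, in the units of the state.
- manip.read_state(): the state, without advancing time (a new reading comes with each control period).
- manip.snapshot(name): name is "scene" or "top" or "wrist"; returns a dict with "image" (480x640x3 uint8, blue, green, red), "mtx" (3x3 intrinsics, pixels), "R" (3x3) and "t" (3): a world point X has camera coordinates R X + t; the wrist camera has in their place "mount" (4x4, takes a point from camera to tool coordinates, whose origin is the TCP and whose axes are the flange's). Camera axes: x right, y down, z forward; pixel columns grow to the right and rows downward; lengths in m; the calibration is good to about 2 mm. A picture is of the moment at which its call begins: read the wrist's pose just before it. There is no depth.
- manip.sign_off(): hands the job in; it is judged then, once.
The state is a dict: "t": time; "joint_positions": joint angles; "joint_vel": joint speeds; "tau": joint torques, N m; "tool_pos": TCP position; "eef_rot": TCP orientation; "ft_force": force on the tool from outside, world axes, zero at the start; "ft_torque": the same for the moment, N m; "finger_gap": finger opening in m; "grip_force": force on a finger pad.
Only numpy, scipy, OpenCV 4.12 (cv2) and the standard library are available. Lean on these libraries where they do the work, as an engineer would, in place of code of your own. Each camera call takes 0.05 s, during which the arm holds its last target. There are 200 camera calls.

## Working session

There is one attempt and no reset: what is moved stays moved. The work goes in short steps, Python scripts to look and compute and a tool call to move; the robot and the scene stay as the last step left them, time stands still between calls to the robot, and variables do not carry over. Pictures are saved under pics/ and viewed, at most 17 in all, crops included, and the job is handed in when it is done.

Besides the shell and the picture viewer there is one more tool, called after ">>>" as name(argument=value, ...) on one line, values as JSON. jog_arm: Moves the arm, as the interface text tells. Its arguments: {"type":"object","properties":{"series":{"type":"array","items":{"type":"array","items":{"type":"array","items":{"type":"number"}}}},"newtons":{"type":"number"}},"required":["series"]}

```bash
ls; mkdir -p pics; python3 - <<'E'
from rig import manip
import cv2
s=manip.read_state();print(s['tool_pos'],s['eef_rot'],s['t'],manip.finger_overhang)
for n in ['scene','top']:
    d=manip.snapshot(n);cv2.imwrite(f'pics/{n}0.png',d['image']);print(n,d['mtx'],d['R'],d['t'])
print(manip.snapshot('wrist')['mount'])
E
```

```text
pics
[0.26237335 0.56660733 0.24905959] [ 2.15188361e-01  9.76572013e-01 -9.78793953e-04 -3.39130541e-04] 0.0 0.019
scene [[451.37477323   0.         322.07219874]
 [  0.         451.37477323 237.8722743 ]
 [  0.           0.           1.        ]] [[-0.50360578  0.86392572 -0.00368357]
 [ 0.66080612  0.38244827 -0.64580848]
 [-0.55652178 -0.32766701 -0.76349056]] [ 0.31706603 -0.39678829  1.46690181]
top [[496.30188923   0.         314.40823884]
 [  0.         496.30188923 235.75766174]
 [  0.           0.           1.        ]] [[-1.34333721e-02 -9.99908237e-01 -1.74969089e-03]
 [-9.81715384e-01  1.35212093e-02 -1.89873858e-01]
 [ 1.89880092e-01 -8.32947715e-04 -9.81806935e-01]] [0.03001212 0.59675362 1.01488123]
[[-1.07499568e-03 -9.54321745e-01 -2.98778933e-01  7.68928983e-02]
 [ 9.99999189e-01 -1.22977260e-03  3.30023031e-04 -4.59819099e-04]
 [-6.82378300e-04 -2.98778336e-01  9.54322294e-01 -1.23055419e-01]
 [ 0.00000000e+00  0.00000000e+00  0.00000000e+00  1.00000000e+00]]
```

View pics/top0.png

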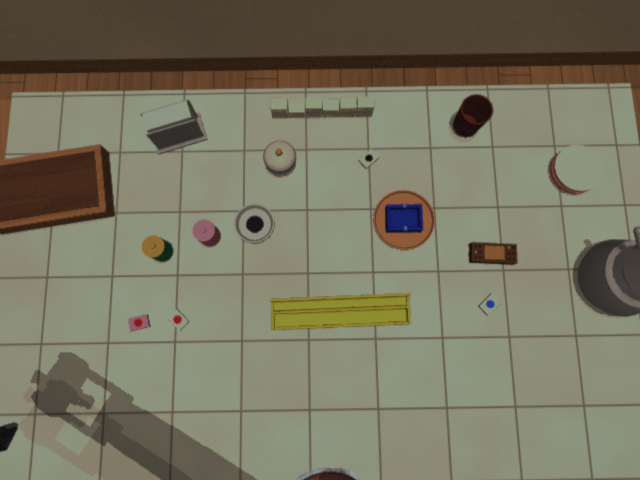

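View pics/scene0.png

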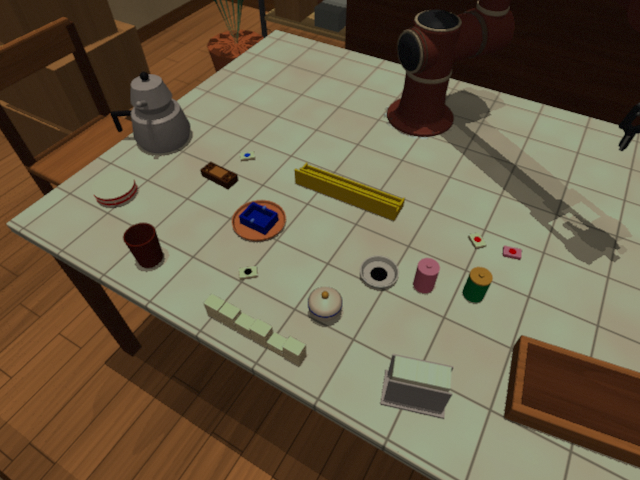

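Candidates in the top view:
- **Red-dot tile:** (178,320) has an ivory body. (139,323) has a pink body and is the look-alike. I take (178,320).
- **Glass:** (153,247) is green with a brass lid. (205,231) is pink, so it is not the one meant. I take (153,247).

The other things in the top view are the tray and ashtray (404,219), funnel (255,224), rack (341,311) and marker (493,253). I'll confirm with a crop while I measure.

```bash
cat > h.py <<'E'
import numpy as np,cv2
from rig import manip
from scipy.spatial.transform import Rotation as Ro
def cam(n):
    s=manip.read_state(); d=manip.snapshot(n)
    if n=='wrist':
        T=np.eye(4);T[:3,:3]=Ro.from_quat(s['eef_rot']).as_matrix();T[:3,3]=s['tool_pos']
        M=T@np.array(d['mount']); d['Rc'],d['c']=M[:3,:3],M[:3,3]
    else:
        d['Rc']=np.array(d['R']).T; d['c']=-d['Rc']@np.array(d['t'])
    return d
def ray(d,px,z):
    px=np.atleast_2d(np.float64(px)); p=np.c_[px,np.ones(len(px))]@np.linalg.inv(d['mtx']).T@d['Rc'].T
    return d['c']+p*((z-d['c'][2])/p[:,2])[:,None]
def pix(d,X):
    q=(np.atleast_2d(X)-d['c'])@d['Rc']@np.array(d['mtx']).T
    return q[:,:2]/q[:,2:]
def blob(d,lo,hi,roi,close=0):
    x0,y0,x1,y1=roi; m=cv2.inRange(cv2.cvtColor(d['image'],cv2.COLOR_BGR2HSV)[y0:y1,x0:x1],np.array(lo),np.array(hi))
    if close:
        m=cv2.morphologyEx(m,cv2.MORPH_CLOSE,np.ones((close,close)))
    c=max(cv2.findContours(m,0,1)[0],key=cv2.contourArea)
    return c[:,0]+[x0,y0]
def rect(P):
    (c,s,a)=cv2.minAreaRect(np.float32(P[:,:2]*1000)); b=cv2.boxPoints((c,s,a)); e=[b[1]-b[0],b[2]-b[1]]
    L=max(e,key=np.linalg.norm); return np.round(np.array(c)/1000,4),np.round(s,1),round(np.degrees(np.arctan2(L[1],L[0]))%180,1)
def circ(P):
    c,r=cv2.minEnclosingCircle(np.float32(P[:,:2]*1000)); return np.round(np.array(c)/1000,4),round(r,1)
E
python3 - <<'E'
from h import *
d=cam('top'); im=d['image']
cv2.imwrite('pics/crop1.png',cv2.resize(im[205:345,110:250],None,fx=4,fy=4,interpolation=2))
H=cv2.cvtColor(im,cv2.COLOR_BGR2HSV)
for n,p in dict(tray=(380,235),rack=(340,322),lid=(150,243),marker=(474,245),ivory=(184,321),dot=(178,319),bg=(200,350),ash=(388,218),funnel=(240,212)).items(): print(n,H[p[1],p[0]])
c=blob(d,(22,150,80),(35,255,255),(250,280,430,340),5); print('rack z0.. ',rect(ray(d,c,.03)))
c=blob(d,(0,100,60),(20,255,255),(360,180,450,260),25); print('tray',circ(ray(d,c,.012)))
c=blob(d,(110,100,30),(130,255,255),(375,195,435,245),9); print('ash',rect(ray(d,c,.028)))
c=blob(d,(12,120,80),(30,255,255),(135,230,175,265),3); print('lid',circ(ray(d,c,.07)))
c=blob(d,(0,60,0),(25,255,200),(460,235,525,270),9); print('marker',rect(ray(d,c,.02)))
c=blob(d,(0,150,80),(8,255,255),(170,310,190,330)); print('dot',circ(ray(d,c,.01)))
g=cv2.cvtColor(im,6)[200:250,230:282]
c=blob(d,(0,0,0),(180,255,60),(240,210,270,240)); print('hole',circ(ray(d,c,.0)),circ(ray(d,c,.016)))
print('funnel ext',ray(d,[(236,224),(274,224),(255,205),(255,243)],.016))
E
```

```text
tray [ 11 158 110]
rack [ 30 168 143]
lid [ 18 165 139]
marker [  9 132  52]
ivory [ 42  39 152]
dot [  1 218 138]
bg [ 40  39 150]
ash [115 208 102]
funnel [18 36 91]
rack z0..  (array([ 0.4364, -0.0323]), array([ 64.2, 299.7]), np.float32(91.6))
tray (array([ 0.642 , -0.1821]), 96.0)
ash (array([ 0.6417, -0.1785]), array([80.9, 61.9]), np.float32(89.2))
lid (array([0.577 , 0.3658]), 23.7)
marker (array([ 0.5599, -0.3735]), array([106. ,  47.4]), np.float32(87.1))
dot (array([0.425 , 0.3248]), 7.7)
hole (array([0.6376, 0.159 ]), 19.0) (array([0.6341, 0.157 ]), 18.7)
funnel ext [[0.63452075 0.19834116 0.016     ]
 [0.63333642 0.1126215  0.016     ]
 [0.67811669 0.15588914 0.016     ]
 [0.590393   0.1550737  0.016     ]]
```

View pics/crop1.png

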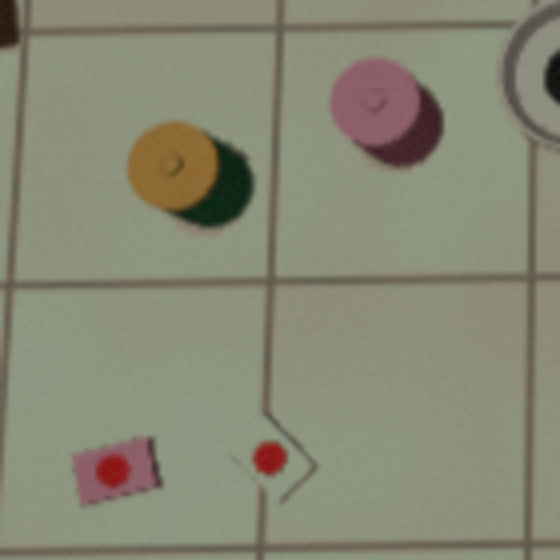

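The crop confirms both: the ivory tile with the red dot at (178,320), long side heading about 44°, and the green glass with the brass lid at (153,247). I'll add a move calculator and go above the tray.

```bash
cat >> h.py <<'E'
def go(x,y,z,yaw):
    """tool shift + z turn to reach TCP x,y,z pointing down with tool y at heading yaw (deg, mod 180: nearest)"""
    s=manip.read_state(); R=Ro.from_quat(s['eef_rot']).as_matrix()
    h=np.degrees(np.arctan2(R[1,1],R[0,1])); dy=(yaw-h+90)%180-90; w=np.radians(h+dy)
    Y=np.array([np.cos(w),np.sin(w),0]); Z=np.array([0,0,-1.]); T=np.c_[np.cross(Y,Z),Y,Z]
    print('at',np.round(s['tool_pos'],4),'h',round(h,1),'t',s['t'],'gap',round(s['finger_gap'],4),'j6',round(s['joint_positions'][5],2))
    print('move',np.round(R.T@(np.array([x,y,z])-s['tool_pos']),4),np.round(Ro.from_matrix(R.T@T).as_rotvec(),4))
E
python3 - <<'E'
from h import *
go(.642,-.18,.25,-.8)
E
```

```text
at [0.2625 0.5668 0.2495] h 65.1 t 0.2 gap 0.0851 j6 -0.12
move [-6.582e-01 -5.181e-01  1.000e-04] [-1.200e-03  6.000e-04  1.151e+00]
```

>>> jog_arm(series=[[[-0.658,-0.518,0,0,0,1.151,0.08],[-0.658,-0.518,0,0,0,1.151,0.08],[-0.658,-0.518,0,0,0,1.151,0.08],[-0.658,-0.518,0,0,0,1.151,0.08],[-0.658,-0.518,0,0,0,1.151,0.08],[-0.658,-0.518,0,0,0,1.151,0.08],[-0.658,-0.518,0,0,0,1.151,0.08],[-0.658,-0.518,0,0,0,1.151,0.08]]])

```text
t: 1.2
tool_pos: [0.4897, 0.1194, 0.2504]
eef_rot: [0.712, 0.702, 0.0, 0.0]
ft_force: [0.6, 0.4, 0.6]
finger_gap: 0.0801
grip_force: 0.0
```

```bash
python3 - <<'E'
from h import *
go(.642,-.18,.25,-.8)
E
```

```text
at [0.4897 0.1194 0.2504] h -0.8 t 1.2 gap 0.0801 j6 0.11
move [-0.2972  0.1566  0.0004] [ 0.0006 -0.0002 -0.0003]
```

>>> jog_arm(series=[[[-0.297,0.157,0,0,0,0,0.075],[-0.297,0.157,0,0,0,0,0.075],[-0.297,0.157,0,0,0,0,0.075],[-0.297,0.157,0,0,0,0,0.075],[-0.297,0.157,0,0,0,0,0.075],[-0.297,0.157,0,0,0,0,0.075],[-0.297,0.157,0,0,0,0,0.075],[-0.297,0.157,0,0,0,0,0.075]]])

```text
t: 2.2
tool_pos: [0.6416, -0.1771, 0.25]
eef_rot: [0.712, 0.702, -0.0, -0.001]
ft_force: [-0.5, 0.4, 0.5]
finger_gap: 0.0754
grip_force: 0.0
```

```bash
python3 - <<'E'
from h import *
d=cam('wrist'); cv2.imwrite('pics/w1.png',d['image'])
go(.642,-.18,.027,-.8)
E
```

```text
at [ 0.6417 -0.1767  0.2502] h -0.7 t 2.25 gap 0.0748 j6 -0.37
move [-0.0034  0.0005  0.2232] [-0.0004 -0.0005  0.001 ]
```

View pics/w1.png

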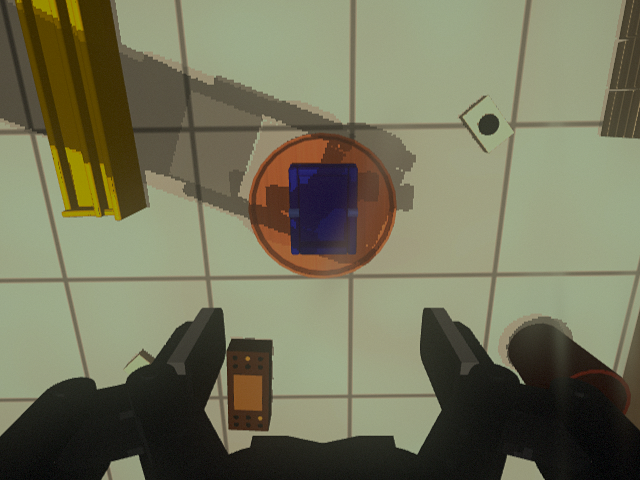

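The wrist view shows the tray (circle centred about (322,205)) with the ashtray (289–357, 163–255) on it, square to the gripper. The marker is at (250,385). I'll measure all three.

```bash
python3 - <<'E'
from h import *
d=cam('wrist')
H=cv2.cvtColor(d['image'],cv2.COLOR_BGR2HSV)
m=((H[...,1]>120)).astype(np.uint8)
x0,y0,x1,y1=235,120,410,290
c=max(cv2.findContours(m[y0:y1,x0:x1],0,1)[0],key=cv2.contourArea)[:,0]+[x0,y0]
print(c.min(0),c.max(0)); P=ray(d,c,.012); print('tray',circ(P))
c=blob(d,(105,100,20),(130,255,255),(270,150,380,270),9); print(c.min(0),c.max(0),'ash',rect(ray(d,c,.032)),rect(ray(d,c,.022)))
c=blob(d,(0,80,0),(25,255,255),(215,330,285,440),9); print(c.min(0),c.max(0),'marker',rect(ray(d,c,.024)))
go(.642,-.18,.027,-.8)
E
```

```text
[248 133] [396 277]
tray (array([ 0.6403, -0.1812]), 69.4)
[289 165] [356 253] ash (array([ 0.6405, -0.1778]), array([79.6, 58.8]), np.float32(89.2)) (array([ 0.6404, -0.1801]), array([82. , 60.5]), np.float32(89.2))
[215 339] [284 439] marker (array([ 0.559 , -0.3748]), array([ 59. , 130.3]), np.float32(96.3))
at [ 0.6417 -0.1766  0.2504] h -0.7 t 2.3 gap 0.0751 j6 -0.37
move [-0.0035  0.0004  0.2234] [-0.0001 -0.0002  0.0013]
```

>>> jog_arm(series=[[[-0.001,-0.001,0.06,0,0,0,0.075],[-0.001,-0.001,0.12,0,0,0,0.075],[-0.001,-0.001,0.17,0,0,0,0.075],[-0.001,-0.001,0.2,0,0,0,0.075],[-0.001,-0.001,0.222,0,0,0,0.075],[-0.001,-0.001,0.222,0,0,0,0.075],[-0.001,-0.001,0.222,0,0,0,0.05],[-0.001,-0.001,0.222,0,0,0,0.05]]], newtons=40)

```text
t: 3.3
tool_pos: [0.6424, -0.1793, 0.0305]
eef_rot: [0.712, 0.702, 0.001, 0.002]
ft_force: [2.1, 0.1, 8.0]
finger_gap: 0.0587
grip_force: 47.5
```

>>> jog_arm(series=[[[0,0,0,0,0,0,0.05],[0,0,0,0,0,0,0.05],[0,0,0,0,0,0,0.05],[0,0,0,0,0,0,0.05]]])

```text
t: 3.8
tool_pos: [0.6424, -0.1793, 0.0305]
eef_rot: [0.712, 0.702, 0.001, 0.001]
ft_force: [-0.3, 1.1, 6.2]
finger_gap: 0.0589
grip_force: 47.0
```

```bash
python3 - <<'E'
from h import *
go(.637,-.0125,.08,-.8)
E
```

```text
at [ 0.6424 -0.1793  0.0305] h -0.8 t 3.8 gap 0.0589 j6 -0.37
move [ 0.1666 -0.0076 -0.0497] [ 0.0031  0.001  -0.    ]
```

>>> jog_arm(series=[[[0,0,-0.03,0,0,0,0.05],[0,0,-0.09,0,0,0,0.05],[0,0,-0.14,0,0,0,0.05],[0.05,-0.003,-0.17,0,0,0,0.05],[0.11,-0.006,-0.17,0,0,0,0.05],[0.16,-0.006,-0.17,0,0,0,0.05],[0.167,-0.006,-0.17,0,0,0,0.05],[0.167,-0.006,-0.17,0,0,0,0.05]]])

```text
t: 4.8
tool_pos: [0.637, -0.0117, 0.1977]
eef_rot: [0.712, 0.702, -0.001, -0.0]
ft_force: [-0.3, -0.4, -1.8]
finger_gap: 0.0591
grip_force: 46.0
```

```bash
python3 - <<'E'
from h import *
d=cam('wrist'); cv2.imwrite('pics/w2.png',d['image'])
t=cam('top'); cv2.imwrite('pics/top2.png',t['image'])
print(pix(d,[[.634,.156,.016],[.64,-.181,.012]]))
c=blob(d,(105,100,20),(130,255,255),(200,200,440,480),9); print(c.min(0),c.max(0))
go(.637,-.0125,.031,-.8)
E
```

```text
[[315.71716768 -24.2343287 ]
 [329.17552483 393.92092961]]
[232 220] [411 448]
at [ 0.6372 -0.0129  0.1979] h -0.9 t 4.9 gap 0.0593 j6 -0.12
move [ 5.000e-04 -1.000e-04  1.669e-01] [-0.0006  0.0005 -0.0012]
```

View pics/w2.png

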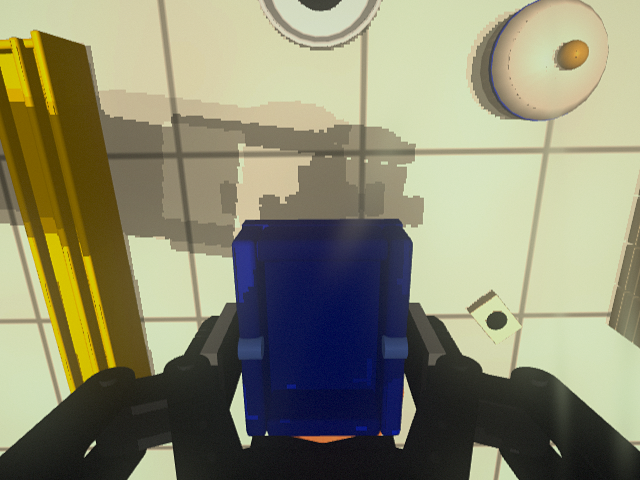

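```bash
python3 - <<'E'
from h import *
d=cam('wrist')
print('ash top corners',ray(d,[(233,239),(412,237),(247,436),(401,434)],.1995).round(4))
print('ash bottom corners',ray(d,[(243,221),(402,220)],.1715).round(4))
print('funnel low/l/r',ray(d,[(320,47),(259,0),(383,0)],.016).round(4))
t=cam('top')
g=cv2.cvtColor(cv2.imread('pics/top0.png'),6)[195:255,225:287]
cc=cv2.HoughCircles(cv2.resize(g,None,fx=4,fy=4,interpolation=2),3,1.5,50,param1=150,param2=.5,minRadius=60,maxRadius=100)
print(cc); c=cc[0,:2,:2]/4+[225,195]; print(ray(t,c,.016))
print('x',cc[0,:2,2]/4/496.3*1.1)
E
```

```text
ash top corners [[ 0.6084  0.0269  0.1995]
 [ 0.6661  0.0266  0.1995]
 [ 0.6071 -0.0519  0.1995]
 [ 0.6659 -0.0518  0.1995]]
ash bottom corners [[0.6061 0.0257 0.1715]
 [0.6683 0.0251 0.1715]]
funnel low/l/r [[0.6367 0.1115 0.016 ]
 [0.5957 0.1412 0.016 ]
 [0.6801 0.1398 0.016 ]]
[[[119.25 182.25  97.35]
  [162.75 120.75  77.85]
  [152.25  69.75  90.15]
  [ 90.75  86.25  74.4 ]
  [114.75 239.25  89.85]
  [ 65.25 153.75  99.15]
  [  5.25 123.75  80.4 ]
  [122.25   2.25  83.25]
  [242.25 110.25  88.65]
  [ 44.25 224.25  99.15]
  [218.25  36.75  93.6 ]
  [191.25 218.25  92.25]
  [234.75 177.75  97.35]
  [ 51.75  42.75  66.75]
  [  2.25  69.75  91.8 ]
  [  3.75 177.75  95.55]
  [177.75   3.75  93.75]]]
[[0.59594795 0.15554552 0.016     ]
 [0.63085579 0.1313564  0.016     ]]
x [0.05394167 0.04313671]
```

The ashtray is held level, centred at (0.637,-0.0125). The funnel is at about (0.636,0.157), so the midpoint is about (0.638,-0.012). I'll lower it there.

>>> jog_arm(series=[[[0,0.001,0.06,0,0,0,0.05],[0,0.001,0.11,0,0,0,0.05],[0,0.001,0.145,0,0,0,0.05],[0,0.001,0.16,0,0,0,0.05],[0,0.001,0.166,0,0,0,0.05],[0,0.001,0.17,0,0,0,0.05],[0,0.001,0.171,0,0,0,0.05],[0,0.001,0.171,0,0,0,0.05]]])

```text
t: 6.0
tool_pos: [0.639, -0.0118, 0.0284]
eef_rot: [0.712, 0.702, 0.001, 0.001]
ft_force: [0.2, 0.3, -2.0]
finger_gap: 0.0589
grip_force: 46.0
```

>>> jog_arm(series=[[[0,0,0,0,0,0,0.078],[0,0,0,0,0,0,0.078],[0,0,0,0,0,0,0.078],[0,0,-0.05,0,0,0,0.078],[0,0,-0.11,0,0,0,0.078],[0,0,-0.17,0,0,0,0.078],[0,0,-0.22,0,0,0,0.078],[0,0,-0.22,0,0,0,0.078]]])

```text
t: 7.0
tool_pos: [0.6411, -0.0121, 0.2546]
eef_rot: [0.712, 0.702, 0.004, 0.005]
ft_force: [-1.4, 0.5, -0.9]
finger_gap: 0.0782
grip_force: 0.0
```

```bash
python3 - <<'E'
from h import *
d=cam('wrist')
c=blob(d,(105,100,20),(130,255,255),(200,100,440,350),9); print(c.min(0),c.max(0),'ash',rect(ray(d,c,.028)),rect(ray(d,c,.018)))
t=cam('top');c=blob(t,(105,100,20),(130,255,255),(280,180,400,250),9); print(rect(ray(t,c,.028)))
go(.577,.366,.25,60)
E
```

```text
[283 160] [349 247] ash (array([ 0.6374, -0.0103]), array([80.1, 58.3]), np.float32(88.9)) (array([ 0.6373, -0.0125]), array([82.4, 60. ]), np.float32(88.9))
(array([ 0.7004, -0.0259]), array([0., 0.]), np.float32(0.0))
at [ 0.6384 -0.0118  0.2478] h -0.8 t 7.1 gap 0.0778 j6 -0.12
move [ 0.3769 -0.0667 -0.0023] [ 9.0000e-04  7.0000e-04 -1.0612e+00]
```

>>> jog_arm(series=[[[0.378,-0.061,0,0,0,0,0.08],[0.378,-0.061,0,0,0,0,0.08],[0.378,-0.061,0,0,0,0,0.08],[0.378,-0.061,0,0,0,0,0.08],[0.378,-0.061,0,0,0,0,0.08],[0.378,-0.061,0,0,0,0,0.08],[0.378,-0.061,0,0,0,0,0.08],[0.378,-0.061,0,0,0,0,0.08]]])

```text
t: 8.1
tool_pos: [0.5817, 0.3669, 0.2447]
eef_rot: [0.712, 0.703, -0.002, -0.0]
ft_force: [-0.3, -0.2, -0.4]
finger_gap: 0.08
grip_force: 0.0
```

```bash
python3 - <<'E'
from h import *
d=cam('wrist'); cv2.imwrite('pics/w3.png',d['image'])
t=cam('top'); cv2.imwrite('pics/top3.png',t['image'])
p=pix(d,[.577,.366,.07])[0]; x,y=p.astype(int); print(p)
c=blob(d,(12,120,60),(30,255,255),(x-70,max(0,y-70),x+70,y+70),3); P=ray(d,c,.07); print(c.min(0),c.max(0),'lid',circ(P))
go(.577,.366,.045,0)
E
```

```text
[318.02522384 222.06600165]
[288 191] [347 249] lid (array([0.5766, 0.3671]), 23.9)
at [0.5826 0.3656 0.2459] h -0.9 t 8.2 gap 0.0798 j6 0.47
move [ 0.0006 -0.0053  0.2009] [-0.0018  0.0014 -0.0153]
```

View pics/w3.png

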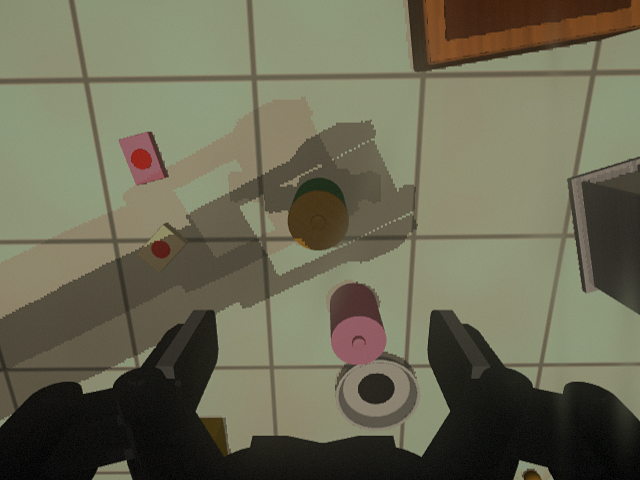

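The green glass's lid is at (318,220), the pink one at (358,340), clear of the fingers. The red tile is at (162,247) and the pink tile at (142,158). I'll descend on the green glass.

>>> jog_arm(series=[[[0.001,-0.006,0.03,0,0,0,0.078],[0.001,-0.006,0.08,0,0,0,0.078],[0.001,-0.006,0.13,0,0,0,0.078],[0.001,-0.006,0.17,0,0,0,0.078],[0.001,-0.006,0.198,0,0,0,0.078],[0.001,-0.006,0.2,0,0,0,0.078],[0.001,-0.006,0.2,0,0,0,0.04],[0.001,-0.006,0.2,0,0,0,0.04]]], newtons=35)

```text
t: 9.2
tool_pos: [0.5783, 0.3684, 0.0501]
eef_rot: [0.712, 0.702, 0.002, 0.001]
ft_force: [0.9, -0.0, 0.1]
finger_gap: 0.0475
grip_force: 36.1
```

>>> jog_arm(series=[[[0,0,0,0,0,0,0.04],[0,0,0,0,0,0,0.04],[0,0,0,0,0,0,0.04],[0,0,0,0,0,0,0.04]]])

```text
t: 9.7
tool_pos: [0.5782, 0.3686, 0.0499]
eef_rot: [0.712, 0.702, 0.002, 0.001]
ft_force: [0.2, -1.6, 5.4]
finger_gap: 0.0475
grip_force: 36.5
```

>>> jog_arm(series=[[[0,0,-0.03,0,0,0,0.04],[0,0,-0.08,0,0,0,0.04],[0,0,-0.13,0,0,0,0.04],[0,0,-0.17,0,0,0,0.04],[0,0,-0.17,0,0,0,0.04],[0,0,-0.17,0,0,0,0.04]]])

```text
t: 10.45
tool_pos: [0.5758, 0.3679, 0.2156]
eef_rot: [0.712, 0.702, -0.001, -0.0]
ft_force: [-0.4, -0.2, -1.6]
finger_gap: 0.047
grip_force: 36.4
```

```bash
python3 - <<'E'
from h import *
go(.6403,-.181,.2,0)
E
```

```text
at [0.5758 0.3679 0.2156] h -0.8 t 10.45 gap 0.047 j6 0.47
move [-0.5479  0.0721  0.016 ] [-0.0021  0.001  -0.0138]
```

>>> jog_arm(series=[[[-0.04,0.005,0,0,0,0,0.04],[-0.09,0.012,0,0,0,0,0.04],[-0.15,0.02,0,0,0,0,0.04],[-0.21,0.028,0,0,0,0,0.04],[-0.27,0.036,0,0,0,0,0.04],[-0.33,0.043,0,0,0,0,0.04],[-0.39,0.051,0,0,0,0,0.04],[-0.45,0.059,0,0,0,0,0.04]]])

```text
t: 11.45
tool_pos: [0.6279, -0.0842, 0.2139]
eef_rot: [0.712, 0.702, -0.001, -0.002]
ft_force: [1.3, -0.6, -1.0]
finger_gap: 0.0472
grip_force: 36.4
```

>>> jog_arm(series=[[[-0.05,0.006,0,0,0,0,0.04],[-0.085,0.011,0,0,0,0,0.04],[-0.097,0.012,0,0,0,0,0.04],[-0.097,0.012,0,0,0,0,0.04],[-0.097,0.012,0,0,0,0,0.04]]])

```text
t: 12.08
tool_pos: [0.6397, -0.1783, 0.2164]
eef_rot: [0.712, 0.703, -0.0, -0.001]
ft_force: [-0.7, 0.0, -1.6]
finger_gap: 0.0472
grip_force: 36.4
```

```bash
python3 - <<'E'
from h import *
d=cam('wrist'); cv2.imwrite('pics/w4.png',d['image'])
t=cam('top')
s=manip.read_state(); zl=s['tool_pos'][2]+.02
H=cv2.cvtColor(t['image'],cv2.COLOR_BGR2HSV)
print('expect lid px', pix(d,[*s['tool_pos'][:2],zl]))
go(.6403,-.181,.054,0)
E
```

```text
expect lid px [[325.17939378 380.13669899]]
at [ 0.6399 -0.1783  0.2171] h -0.7 t 12.175 gap 0.0471 j6 -0.37
move [-0.0027  0.0004  0.1631] [-0.0003 -0.0004 -0.0123]
```

View pics/w4.png

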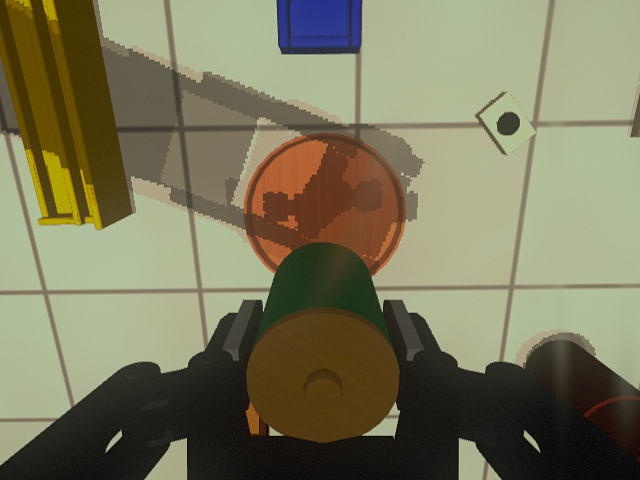

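```bash
python3 - <<'E'
from h import *
d=cam('wrist'); z=manip.read_state()['tool_pos'][2]
print('lid extents',ray(d,[(247,375),(400,375),(323,308),(323,443)],z+.02).round(4))
print('bottom front',ray(d,[(325,243)],z-.05).round(4))
P=ray(d,[(245,212),(406,212),(325,132)],.012);print('tray',P.round(4))
go(.6403,-.181,.054,0)
E
```

```text
lid extents [[ 0.6163 -0.1766  0.2373]
 [ 0.6631 -0.1772  0.2373]
 [ 0.6398 -0.1542  0.2373]
 [ 0.6392 -0.2028  0.2373]]
bottom front [[ 0.6408 -0.1566  0.1673]]
tray [[ 0.5731 -0.1769  0.012 ]
 [ 0.7105 -0.1787  0.012 ]
 [ 0.6421 -0.112   0.012 ]]
at [ 0.64   -0.1785  0.2173] h -0.7 t 12.225 gap 0.0472 j6 -0.37
move [-0.0025  0.0003  0.1633] [-0.     -0.0002 -0.0124]
```

>>> jog_arm(series=[[[-0.002,0.001,0.04,0,0,0,0.04],[-0.002,0.001,0.09,0,0,0,0.04],[-0.002,0.001,0.13,0,0,0,0.04],[-0.002,0.001,0.15,0,0,0,0.04],[-0.002,0.001,0.158,0,0,0,0.04],[-0.002,0.001,0.161,0,0,0,0.04],[-0.002,0.001,0.162,0,0,0,0.04],[-0.002,0.001,0.162,0,0,0,0.04]]])

```text
t: 13.22
tool_pos: [0.6418, -0.1822, 0.0568]
eef_rot: [0.712, 0.702, 0.0, 0.001]
ft_force: [-0.9, -0.2, -1.6]
finger_gap: 0.0474
grip_force: 36.4
```

>>> jog_arm(series=[[[0,0,0.001,0,0,0,0.04],[0,0,0.002,0,0,0,0.04],[0,0,0.002,0,0,0,0.04]]])

```text
t: 13.6
tool_pos: [0.6412, -0.182, 0.0539]
eef_rot: [0.712, 0.702, 0.0, 0.0]
ft_force: [-0.9, 1.0, 1.5]
finger_gap: 0.047
grip_force: 36.6
```

>>> jog_arm(series=[[[0,0,0.001,0,0,0,0.04],[0,0,0.001,0,0,0,0.04],[0,0,0.001,0,0,0,0.04]]])

```text
t: 13.98
tool_pos: [0.6412, -0.182, 0.0539]
eef_rot: [0.712, 0.702, -0.0, 0.0]
ft_force: [-4.0, -0.3, 6.2]
finger_gap: 0.0476
grip_force: 37.2
```

Contact made; release and rise.

>>> jog_arm(series=[[[0,0,0,0,0,0,0.078],[0,0,0,0,0,0,0.078],[0,0,0,0,0,0,0.078],[0,0,-0.03,0,0,0,0.078],[0,0,-0.08,0,0,0,0.078],[0,0,-0.14,0,0,0,0.078],[0,0,-0.2,0,0,0,0.078],[0,0,-0.2,0,0,0,0.078]]])

```text
t: 14.98
tool_pos: [0.6439, -0.183, 0.2607]
eef_rot: [0.712, 0.702, 0.003, 0.006]
ft_force: [0.7, 0.3, 0.4]
finger_gap: 0.0781
grip_force: 0.0
```

```bash
python3 - <<'E'
from h import *
d=cam('wrist')
c=blob(d,(12,120,60),(30,255,255),(270,150,380,290),3)
print(c.min(0),c.max(0),'lid@.074',circ(ray(d,c,.074)))
go(.56,-.3735,.25,0)
E
```

```text
[270 150] [379 267] lid@.074 (array([ 0.6431, -0.1713]), 57.8)
at [ 0.6424 -0.1824  0.2564] h -0.8 t 15.025 gap 0.0776 j6 -0.37
move [-0.1922 -0.0798  0.0063] [ 0.0064  0.0026 -0.014 ]
```

>>> jog_arm(series=[[[-0.19,-0.08,0,0,0,-0.03,0.078],[-0.19,-0.08,0,0,0,-0.03,0.078],[-0.19,-0.08,0,0,0,-0.03,0.078],[-0.19,-0.08,0,0,0,-0.03,0.078],[-0.19,-0.08,0,0,0,-0.03,0.078],[-0.19,-0.08,0,0,0,-0.03,0.078]]])

```text
t: 15.78
tool_pos: [0.5588, -0.3691, 0.2513]
eef_rot: [0.701, 0.713, 0.0, -0.001]
ft_force: [0.6, 0.3, 0.9]
finger_gap: 0.0777
grip_force: 0.0
```

```bash
python3 - <<'E'
from h import *
d=cam('wrist'); t=cam('top')
a=np.vstack([d['image'][:,120:520],]); b=cv2.resize(t['image'][180:260,330:430],(400,320),interpolation=2)
cv2.imwrite('pics/w5.png',np.hstack([a,cv2.copyMakeBorder(b,0,160,0,0,0)]))
p=pix(d,[.56,-.3735,.024])[0]; x,y=p.astype(int)
H=cv2.cvtColor(d['image'],cv2.COLOR_BGR2HSV); roi=(slice(y-85,y+85),slice(x-60,x+60))
m=((H[...,1]>95)).astype(np.uint8)[roi]; m=cv2.morphologyEx(m,3,np.ones((9,9)))
c=max(cv2.findContours(m,0,1)[0],key=cv2.contourArea)[:,0]+[x-60,y-85]
print(p,c.min(0),c.max(0),rect(ray(d,c,.024)),rect(ray(d,c,.012)))
go(.56,-.3735,.025,-2.9)
E
```

```text
[324.67773305 212.12489104] [297 155] [352 264] (array([ 0.559 , -0.3741]), array([100.4,  43.5]), np.float32(86.3)) (array([ 0.5591, -0.3769]), array([103.9,  45. ]), np.float32(86.3))
at [ 0.5591 -0.369   0.252 ] h 1.0 t 15.875 gap 0.078 j6 -0.71
move [-0.0046  0.0009  0.227 ] [-0.0002 -0.0006  0.0688]
```

View pics/w5.png

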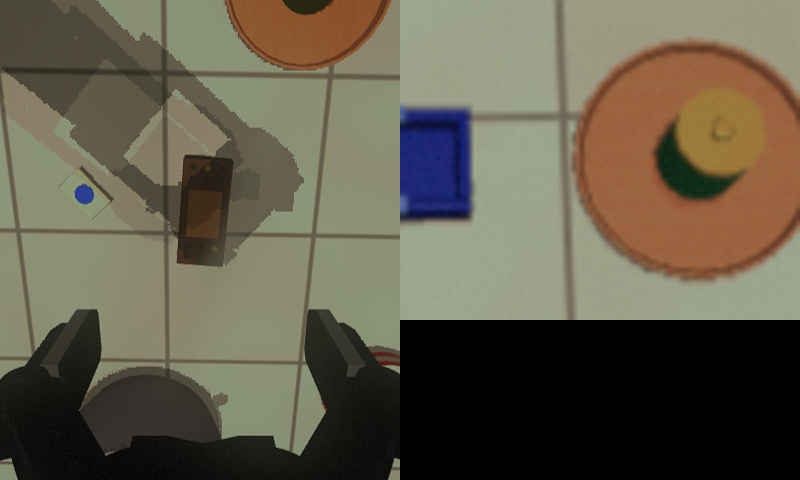

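Picture: the marker is at (205,210), in shadow. The blue tile (85,193) and the kettle at the bottom are both clear of the fingers, and the glass stands upright on the tray. Gripping the marker across its 44 mm.

>>> jog_arm(series=[[[-0.005,0,0.05,0,0,0.082,0.07],[-0.005,0,0.11,0,0,0.082,0.07],[-0.005,0,0.16,0,0,0.082,0.07],[-0.005,0,0.2,0,0,0.082,0.07],[-0.005,0,0.226,0,0,0.082,0.07],[-0.005,0,0.229,0,0,0.082,0.07],[-0.005,0,0.229,0,0,0.082,0.035],[-0.005,0,0.229,0,0,0.082,0.035]]], newtons=40)

```text
t: 16.88
tool_pos: [0.5599, -0.3765, 0.026]
eef_rot: [0.73, 0.684, 0.0, 0.002]
ft_force: [0.6, 0.1, -0.3]
finger_gap: 0.0427
grip_force: 42.5
```

>>> jog_arm(series=[[[0,0,0,0,0,0,0.035],[0,0,0,0,0,0,0.035],[0,0,0,0,0,0,0.035],[0,0,0,0,0,0,0.035]]])

```text
t: 17.38
tool_pos: [0.5597, -0.3765, 0.0256]
eef_rot: [0.73, 0.683, 0.0, 0.002]
ft_force: [-0.0, 1.4, 6.1]
finger_gap: 0.0433
grip_force: 43.3
```

>>> jog_arm(series=[[[0,0,-0.03,0,0,0,0.035],[0,0,-0.08,0,0,0,0.035],[0,0,-0.14,0,0,0,0.035],[0,0,-0.2,0,0,0,0.035],[0,0,-0.23,0,0,0,0.035],[0,0,-0.23,0,0,0,0.035]]])

```text
t: 18.12
tool_pos: [0.5594, -0.3767, 0.2572]
eef_rot: [0.73, 0.683, 0.0, 0.003]
ft_force: [-0.6, -0.6, -2.1]
finger_gap: 0.0433
grip_force: 42.5
```

```bash
python3 - <<'E'
from h import *
d=cam('wrist'); cv2.imwrite('pics/w6.png',d['image'])
t=cam('top'); H=cv2.cvtColor(t['image'],cv2.COLOR_BGR2HSV); print('lid',H[212,410],'tray',H[235,385])
print('glass@tray', ray(t,[(410.5,212.5)],.074))
x0,y0,x1,y1=365,180,445,260
m=(H[y0:y1,x0:x1,1]>115).astype(np.uint8)
c=max(cv2.findContours(m,0,1)[0],key=cv2.contourArea)[:,0]+[x0,y0]; print(c.min(0),c.max(0),circ(ray(t,c,.012)))
c=blob(t,(14,120,80),(30,255,255),(395,195,428,230)); print(c.min(0),c.max(0),'lid',circ(ray(t,c,.074)))
r=blob(t,(22,150,80),(35,255,255),(250,280,430,340),5); print('rack', *[rect(ray(t,r,z)) for z in (.0,.03,.05)])
go(.4364,.19,.25,1.6)
E
```

```text
lid [ 20 155 155] tray [ 12 153 152]
glass@tray [[ 0.64181212 -0.18481113  0.074     ]]
[374 190] [434 249] (array([ 0.641 , -0.1812]), 69.1)
[398 201] [421 225] lid (array([ 0.6407, -0.1841]), 26.7)
rack (array([ 0.4375, -0.0339]), array([ 65.8, 308. ]), np.float32(91.6)) (array([ 0.4363, -0.0323]), array([ 64.1, 299.7]), np.float32(91.6)) (array([ 0.4355, -0.0313]), array([ 62.9, 294.2]), np.float32(91.6))
at [ 0.5577 -0.3752  0.2514] h -3.8 t 18.225 gap 0.043 j6 -0.64
move [ 0.556  -0.1584  0.0025] [-0.002  -0.0016 -0.094 ]
```

View pics/w6.png

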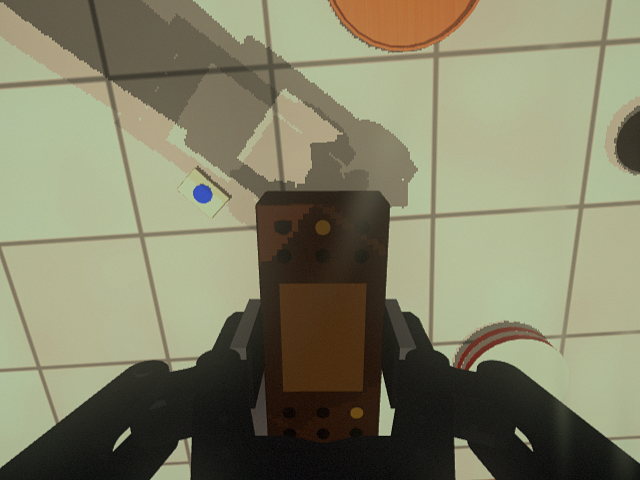

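The marker is held straight. The wrist view also shows the blue tile at (203,193), untouched. I'll go above the rack with its left end in view to measure it.

>>> jog_arm(series=[[[0.05,-0.02,0,0,0,-0.02,0.035],[0.11,-0.043,0,0,0,-0.05,0.035],[0.17,-0.066,0,0,0,-0.08,0.035],[0.23,-0.09,0,0,0,-0.094,0.035],[0.29,-0.113,0,0,0,-0.094,0.035],[0.35,-0.136,0,0,0,-0.094,0.035],[0.386,-0.15,0,0,0,-0.094,0.035],[0.386,-0.15,0,0,0,-0.094,0.035]]])

```text
t: 19.23
tool_pos: [0.4321, 0.0218, 0.25]
eef_rot: [0.695, 0.719, -0.001, -0.002]
ft_force: [0.7, -0.1, -0.3]
finger_gap: 0.0432
grip_force: 42.5
```

```bash
python3 - <<'E'
from h import *
d=cam('wrist'); cv2.imwrite('pics/w7.png',d['image'])
print(pix(d,[[.432,.1177,0],[.432,.1177,.052]]))
go(.430,.188,.25,1.6)
E
```

```text
[[327.91177475  96.20904843]
 [328.4591956   92.38836654]]
at [0.4328 0.0204 0.2505] h 1.8 t 19.275 gap 0.043 j6 -0.16
move [0.1676 0.0024 0.0005] [-0.0043 -0.0002  0.0029]
```

View pics/w7.png

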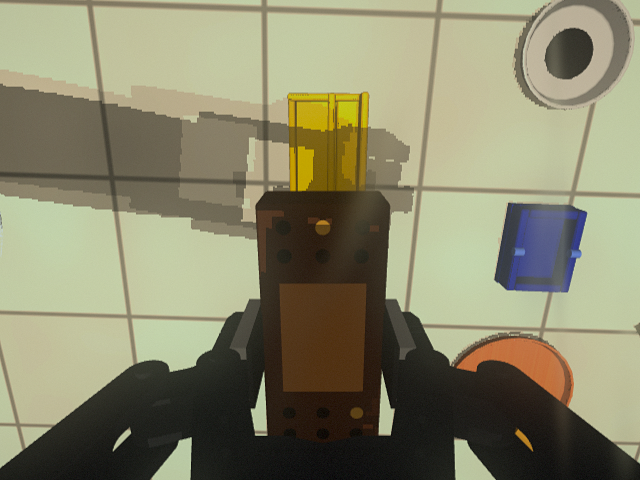

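```bash
python3 - <<'E'
from h import *
d=cam('wrist'); I=d['image']; H=cv2.cvtColor(I,cv2.COLOR_BGR2HSV)
m=cv2.inRange(H,np.array((20,150,50)),np.array((38,255,255)))[80:188,270:385]
ys,xs=np.nonzero(m); xs+=270; ys+=80
top=[(x,ys[xs==x].min()) for x in range(xs.min(),xs.max()+1,10)]; print(top)
L=[(xs[ys==y].min(),y) for y in (100,140,180)]; Rr=[(xs[ys==y].max(),y) for y in (100,140,180)]
print('end z0',ray(d,[(292,94),(328,94),(364,94)],0).round(4)[:,:2].tolist(),'z.05',ray(d,[(366,93)],.052).round(4))
for z in (0,.015,.03): print('L',z,ray(d,L,z).round(4)[:,:2].tolist())
for z in (0,.052): print('R',z,ray(d,Rr,z).round(4)[:,:2].tolist())
z=manip.read_state()['tool_pos']; print(z)
R=Ro.from_quat(manip.read_state()['eef_rot']).as_matrix()
print('marker corners tool',((ray(d,[(257,208),(390,207),(267,430),(380,430)],z[2]-.0016)-z)@R).round(4).tolist(), 'bottom',((ray(d,[(262,193),(387,191)],z[2]-.0256)-z)@R).round(4).tolist())
E
```

```text
[(287, np.int64(92)), (297, np.int64(91)), (307, np.int64(92)), (317, np.int64(92)), (327, np.int64(92)), (337, np.int64(92)), (347, np.int64(92)), (357, np.int64(92)), (367, np.int64(92))]
end z0 [[0.401, 0.117], [0.433, 0.118], [0.465, 0.1189]] z.05 [[0.4617 0.1166 0.052 ]]
L 0 [[0.3966, 0.1119], [0.3976, 0.0772], [0.3987, 0.0405]]
L 0.015 [[0.3979, 0.1113], [0.3989, 0.078], [0.3999, 0.0428]]
L 0.03 [[0.3993, 0.1107], [0.4002, 0.0788], [0.4012, 0.045]]
R 0 [[0.4671, 0.114], [0.4684, 0.0794], [0.4697, 0.0427]]
R 0.052 [[0.462, 0.1116], [0.4631, 0.0818], [0.4642, 0.0502]]
[0.43325271 0.01952864 0.25092729]
marker corners tool [[0.0498, -0.0222, 0.0017], [0.0502, 0.0206, 0.0015], [-0.0383, -0.0226, 0.0017], [-0.0381, 0.0213, 0.0015]] bottom [[0.0503, -0.0241, 0.0257], [0.0512, 0.0233, 0.0255]]
```

The rack's left end centre is (0.4315,0.1175) with heading about 91.7°, so the marker centre goes to (0.4295,0.1875).

>>> jog_arm(series=[[[0.06,0,0,0,0,0,0.035],[0.12,0.001,0,0,0,0,0.035],[0.16,0.001,0.01,0,0,0,0.035],[0.168,0.0015,0.06,0,0,0,0.035],[0.168,0.0015,0.12,0,0,0,0.035],[0.168,0.0015,0.17,0,0,0,0.035],[0.168,0.0015,0.2,0,0,0,0.035],[0.168,0.0015,0.2,0,0,0,0.035]]])

```text
t: 20.32
tool_pos: [0.4285, 0.1854, 0.0493]
eef_rot: [0.698, 0.716, -0.004, -0.002]
ft_force: [-1.1, 0.1, -0.8]
finger_gap: 0.0428
grip_force: 42.4
```

```bash
python3 - <<'E'
from h import *
go(.4295,.1875,.026,1.7)
E
```

```text
at [0.4285 0.1854 0.0493] h 1.5 t 20.325 gap 0.0428 j6 0.22
move [0.0022 0.0013 0.0233] [-0.0086  0.0022 -0.0038]
```

>>> jog_arm(series=[[[0.002,0.001,0.01,0,0,-0.003,0.035],[0.002,0.001,0.018,0,0,-0.003,0.035],[0.002,0.001,0.021,0,0,-0.003,0.035],[0.002,0.001,0.0225,0,0,-0.003,0.035],[0.002,0.001,0.0225,0,0,-0.003,0.035]]])

```text
t: 20.95
tool_pos: [0.432, 0.1895, 0.0311]
eef_rot: [0.696, 0.718, 0.0, 0.0]
ft_force: [-0.6, 0.8, -1.0]
finger_gap: 0.0429
grip_force: 42.5
```

```bash
python3 - <<'E'
from h import *
go(.4295,.1875,.0255,1.7)
E
```

```text
at [0.432  0.1895 0.0311] h 1.8 t 20.95 gap 0.0429 j6 0.22
move [-0.0019 -0.0026  0.0056] [ 0.0005 -0.0001  0.0015]
```

>>> jog_arm(series=[[[-0.0015,-0.002,0.002,0,0,0,0.035],[-0.0015,-0.002,0.004,0,0,0,0.035],[-0.0015,-0.002,0.004,0,0,0,0.035],[-0.0015,-0.002,0.004,0,0,0,0.035]]])

```text
t: 21.45
tool_pos: [0.43, 0.1878, 0.0268]
eef_rot: [0.696, 0.718, 0.0, 0.0]
ft_force: [-0.7, -0.0, -0.5]
finger_gap: 0.0434
grip_force: 42.5
```

>>> jog_arm(series=[[[0,0,0,0,0,0,0.035]]])

```text
t: 21.58
tool_pos: [0.43, 0.1878, 0.0269]
eef_rot: [0.696, 0.718, 0.0, 0.0]
ft_force: [0.2, 0.3, -0.8]
finger_gap: 0.043
grip_force: 42.5
```

>>> jog_arm(series=[[[0,0,0.0015,0,0,0,0.035],[0,0,0.0015,0,0,0,0.035],[0,0,0.0015,0,0,0,0.06],[0,0,0.0015,0,0,0,0.07],[0,0,0.0015,0,0,0,0.07],[0,0,-0.05,0,0,0,0.07],[0,0,-0.11,0,0,0,0.07],[0,0,-0.17,0,0,0,0.07]]])

```text
t: 22.58
tool_pos: [0.4295, 0.1877, 0.1984]
eef_rot: [0.696, 0.718, -0.0, -0.0]
ft_force: [0.2, 0.6, 0.4]
finger_gap: 0.0698
grip_force: 0.0
```

```bash
python3 - <<'E'
from h import *
go(.41,.24,.3,1.7)
E
```

```text
at [0.4295 0.1877 0.1984] h 1.8 t 22.575 gap 0.0698 j6 0.22
move [ 0.0529 -0.0179 -0.1016] [-0.0003  0.0001  0.0013]
```

>>> jog_arm(series=[[[0.053,0.003,-0.1,0,0,0,0.06],[0.053,0.003,-0.1,0,0,0,0.06],[0.053,0.003,-0.1,0,0,0,0.06],[0.053,0.003,-0.1,0,0,0,0.06],[0.053,0.003,-0.1,0,0,0,0.06]]])

```text
t: 23.2
tool_pos: [0.4305, 0.2402, 0.2945]
eef_rot: [0.696, 0.718, -0.002, -0.001]
ft_force: [0.5, 1.4, -0.2]
finger_gap: 0.0603
grip_force: 0.0
```

```bash
python3 - <<'E'
from h import *
d=cam('wrist'); cv2.imwrite('pics/w8.png',d['image'])
t=cam('top'); cv2.imwrite('pics/top8.png',t['image'])
print(pix(d,[[.4295,.1875,.024],[.4315,.1175,0],[.425,.325,.01]]))
go(.425,.325,.25,136)
E
```

```text
[[321.57273546 246.94748837]
 [321.69171145 297.70783087]
 [321.09049971 109.25198979]]
at [0.4307 0.2402 0.2949] h 1.7 t 23.3 gap 0.06 j6 0.33
move [ 0.085  -0.003   0.0448] [-0.0024  0.0023  0.7982]
```

View pics/w8.png

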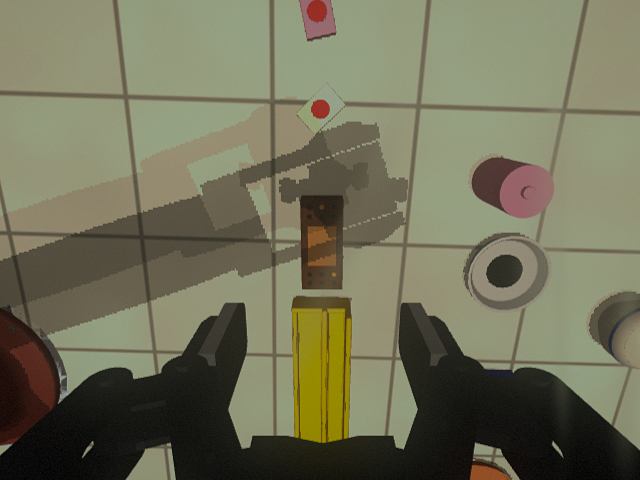

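The marker (301–343, 195–289) lies in line with the rack end (row 297). The red tile is at (321,108) with corners at about (325,83), (346,99), (317,133) and (297,116). The pink one is beyond it at (317,12).

```bash
python3 - <<'E'
from h import *
d=cam('wrist'); I=d['image']; H=cv2.cvtColor(I,cv2.COLOR_BGR2HSV)
m=(H[180:293,285:360,1]>95).astype(np.uint8); m=cv2.morphologyEx(m,3,np.ones((7,7)))
c=max(cv2.findContours(m,0,1)[0],key=cv2.contourArea)[:,0]+[285,180]
P=ray(d,c,.024); print(c.min(0),c.max(0),'marker',rect(P),'y range',P[:,1].min(),P[:,1].max())
print('rack end', ray(d,[(293,297),(322,297),(351,297)],.0).round(4)[:,:2].tolist(), ray(d,[(293,308),(351,308)],.04).round(4)[:,:2].tolist())
K=ray(d,[(325,83),(346,99),(317,133),(297,116)],.01)[:,:2]; print('tile',K.mean(0),np.linalg.norm(np.diff(K,axis=0),axis=1), [np.degrees(np.arctan2(*(K[i+1]-K[i])[::-1])) for i in range(3)])
c=blob(d,(0,150,60),(8,255,255),(300,90,340,125)); print('dot',circ(ray(d,c,.01)))
c=blob(d,(8,120,60),(18,255,255),(300,215,345,270),5); print('inlay',rect(ray(d,c,.024)))
E
```

```text
[300 196] [342 288] marker (array([0.4291, 0.1911]), array([ 43.4, 101.3]), np.float32(91.8)) y range 0.13981239431066989 0.24229299809437743
rack end [[0.3984, 0.1173], [0.4322, 0.1184], [0.4659, 0.1194]] [[0.4014, 0.1236], [0.4629, 0.1255]]
tile [0.42534707 0.32629301] [0.02511378 0.04275405 0.02547432] [np.float64(-33.624840426016014), np.float64(-129.95385094419277), np.float64(142.2436653443135)]
dot (array([0.424 , 0.3255]), 8.8)
inlay (array([0.4264, 0.192 ]), array([38.6, 59.7]), np.float32(90.7))
```

```bash
python3 - <<'E'
from h import *
t=dict(cam('top')); t['image']=cv2.imread('pics/top8.png')
I=t['image']; cv2.imwrite('pics/gap.png',cv2.resize(I[285:340,205:305],None,fx=8,fy=8,interpolation=2))
print(pix(t,[[.4315,.1175,0],[.4315,.1175,.03],[.4295,.1375,.024],[.4295,.2375,.024],[.4295,.1875,.024]]))
E
```

```text
[[272.19873486 314.82996437]
 [271.00943151 314.36332133]
 [261.99701509 315.52125593]
 [215.72944292 316.1530456 ]
 [238.86412716 315.8371385 ]]
```

View pics/gap.png

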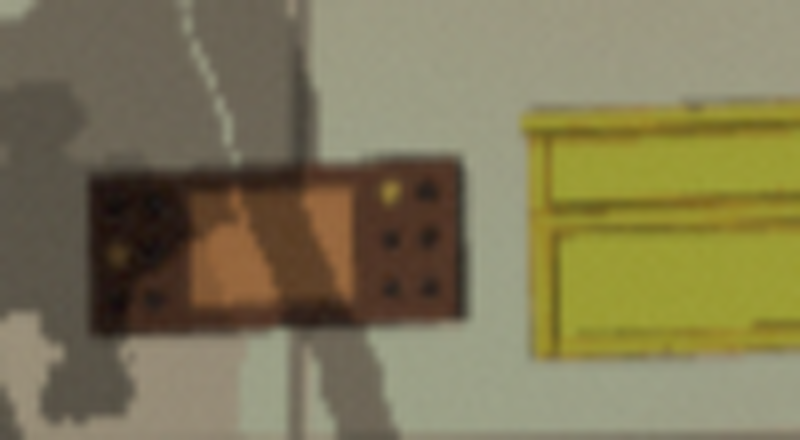

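By the top view the gap is about 19 mm, by the wrist view about 22 mm, and by the TCP 20 mm, so it is good. On to the red tile.

>>> jog_arm(series=[[[0.085,-0.005,0.05,0,0,0.73,0.05],[0.085,-0.005,0.1,0,0,0.73,0.05],[0.085,-0.005,0.145,0,0,0.73,0.05],[0.085,-0.005,0.145,0,0,0.73,0.05],[0.085,-0.005,0.145,0,0,0.73,0.05],[0.085,-0.005,0.145,0,0,0.73,0.05],[0.085,-0.005,0.145,0,0,0.73,0.05],[0.085,-0.005,0.145,0,0,0.73,0.05]]])

```text
t: 24.4
tool_pos: [0.4241, 0.3258, 0.1527]
eef_rot: [0.906, 0.422, 0.001, -0.0]
ft_force: [-0.6, -0.4, 0.1]
finger_gap: 0.0498
grip_force: 0.0
```

```bash
python3 - <<'E'
from h import *
d=cam('wrist'); cv2.imwrite('pics/w9.png',d['image'])
c=blob(d,(0,150,40),(8,255,255),(220,100,420,320)); print(c.min(0),c.max(0),'dot',circ(ray(d,c,.01)))
go(.425,.3255,.0215,140)
E
```

```text
[220 129] [247 156] dot (array([0.4185, 0.4105]), 9.0)
at [0.424  0.3257 0.1524] h -40.0 t 24.45 gap 0.05 j6 1.21
move [0.0003 0.0009 0.1309] [ 0.0004 -0.0011 -0.0005]
```

View pics/w9.png

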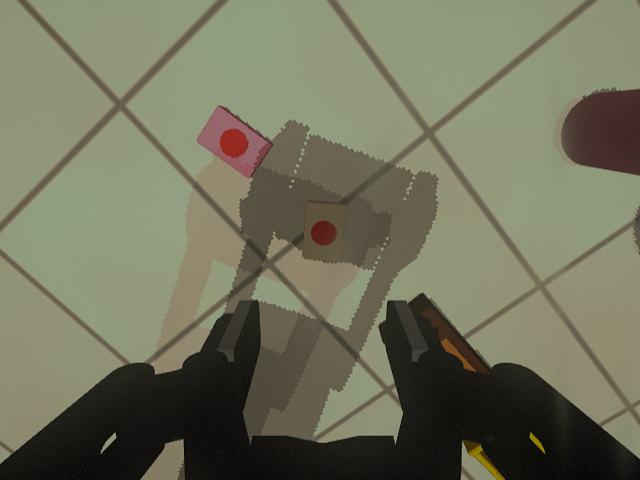

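The red tile is at (324,232), almost square to the fingers. The pink tile at (234,142) is well clear.

```bash
python3 - <<'E'
from h import *
d=cam('wrist')
c=blob(d,(0,150,40),(8,255,255),(295,195,360,270)); p=circ(ray(d,c,.01)); print('dot',p)
K=ray(d,[(307,202),(346,204),(344,262),(303,258)],.01)[:,:2]; v=np.diff(K,axis=0); print(K.mean(0),np.linalg.norm(v,axis=1),np.degrees(np.arctan2(v[:,1],v[:,0])))
go(*p[0],.0215,138)
E
```

```text
dot (array([0.4241, 0.3255]), 8.9)
[0.42517092 0.32506182] [0.02678165 0.04237148 0.02956256] [ -43.06533122 -131.00876508  134.00332781]
at [0.4239 0.3257 0.1523] h -40.0 t 24.5 gap 0.0502 j6 1.21
move [-1.000e-04  3.000e-04  1.308e-01] [ 0.0003 -0.0008  0.0343]
```

>>> jog_arm(series=[[[0,0.001,0.05,0,0,0.05,0.05],[0,0.001,0.1,0,0,0.05,0.05],[0,0.001,0.12,0,0,0.05,0.05],[0,0.001,0.127,0,0,0.05,0.05],[0,0.001,0.127,0,0,0.05,0.05],[0,0.001,0.127,0,0,0.05,0.05]]], newtons=25)

```text
t: 25.25
tool_pos: [0.4256, 0.3257, 0.0265]
eef_rot: [0.917, 0.399, 0.001, -0.0]
ft_force: [0.1, 0.1, 0.6]
finger_gap: 0.0503
grip_force: 0.0
```

>>> jog_arm(series=[[[0,0,0.004,0,0,0,0.05],[0,0,0.0045,0,0,0,0.05],[0,0,0.0045,0,0,0,0.02],[0,0,0.0045,0,0,0,0.02],[0,0,0.0045,0,0,0,0.02],[0,0,0.0045,0,0,0,0.02]]], newtons=25)

```text
t: 26.0
tool_pos: [0.4247, 0.3252, 0.0206]
eef_rot: [0.917, 0.399, 0.0, -0.0]
ft_force: [0.4, -0.1, 2.5]
finger_gap: 0.0272
grip_force: 24.7
```

>>> jog_arm(series=[[[0,0,-0.02,0,0,0,0.02],[0,0,-0.06,0,0,0,0.02],[0,0,-0.1,0,0,0,0.02],[0,0,-0.1,0,0,0,0.02]]])

```text
t: 26.5
tool_pos: [0.4267, 0.3264, 0.1244]
eef_rot: [0.917, 0.399, 0.004, -0.0]
ft_force: [0.4, -0.1, 0.4]
finger_gap: 0.027
grip_force: 24.5
```

```bash
python3 - <<'E'
from h import *
d=cam('wrist'); cv2.imwrite('pics/w10.png',d['image'])
c=blob(d,(0,150,40),(8,255,255),(260,230,400,440)); 
s=manip.read_state(); R=Ro.from_quat(s['eef_rot']).as_matrix(); p=ray(d,c,s['tool_pos'][2]-.011)
cc,r=circ(p); print(c.min(0),c.max(0),cc,r,'tool off',R.T@(np.r_[cc,s['tool_pos'][2]]-s['tool_pos']))
go(.4295,.188,.12,1.7)
E
```

```text
[299 306] [346 347] [0.4255 0.3255] 9.2 tool off [1.20420202e-04 1.80383868e-04 5.59815289e-07]
at [0.4253 0.3255 0.1219] h -42.9 t 26.55 gap 0.0274 j6 1.26
move [-0.0979  0.0967  0.0017] [ 0.0022 -0.0026 -0.7786]
```

View pics/w10.png

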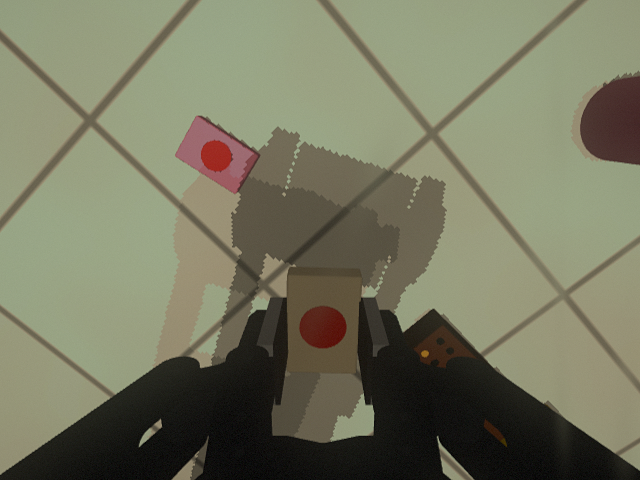

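The tile is held flat, dot up (323,327), centred in the fingers. Carry it over the marker.

>>> jog_arm(series=[[[-0.03,0.03,0,0,0,-0.18,0.02],[-0.06,0.06,0,0,0,-0.36,0.02],[-0.085,0.085,0,0,0,-0.54,0.02],[-0.098,0.097,0,0,0,-0.7,0.02],[-0.098,0.097,0,0,0,-0.779,0.02],[-0.098,0.097,0,0,0,-0.779,0.02],[-0.098,0.097,0,0,0,-0.779,0.02],[-0.098,0.097,0,0,0,-0.779,0.02]]])

```text
t: 27.55
tool_pos: [0.4285, 0.1874, 0.1199]
eef_rot: [0.696, 0.718, -0.0, -0.0]
ft_force: [0.7, -0.4, 0.6]
finger_gap: 0.0274
grip_force: 24.5
```

>>> jog_arm(series=[[[0,0,0.03,0,0,0,0.02],[0,0,0.055,0,0,0,0.02],[0,0,0.065,0,0,0,0.02],[0,0,0.065,0,0,0,0.02],[0,0,0.065,0,0,0,0.02],[0,0,0.065,0,0,0,0.02]]])

```text
t: 28.3
tool_pos: [0.4296, 0.1875, 0.0565]
eef_rot: [0.696, 0.718, 0.001, 0.001]
ft_force: [0.1, -0.1, -0.1]
finger_gap: 0.0273
grip_force: 24.5
```

```bash
python3 - <<'E'
from h import *
go(.4295,.188,.0446,1.7)
E
```

```text
at [0.4296 0.1875 0.0565] h 1.7 t 28.3 gap 0.0273 j6 0.22
move [ 0.0005 -0.0001  0.0119] [ 0.0021 -0.0005  0.0004]
```

>>> jog_arm(series=[[[0,0,0.006,0,0,0,0.02],[0,0,0.01,0,0,0,0.02],[0,0,0.011,0,0,0,0.02],[0,0,0.011,0,0,0,0.02],[0,0,0.011,0,0,0,0.02]]])

```text
t: 28.92
tool_pos: [0.4286, 0.1872, 0.0445]
eef_rot: [0.696, 0.718, -0.0, -0.0]
ft_force: [-3.1, -1.2, 6.1]
finger_gap: 0.0275
grip_force: 25.0
```

>>> jog_arm(series=[[[0,0,0,0,0,0,0.045],[0,0,0,0,0,0,0.045],[0,0,0,0,0,0,0.045],[0,0,-0.03,0,0,0,0.045],[0,0,-0.08,0,0,0,0.045],[0,0,-0.14,0,0,0,0.045],[0,0,-0.2,0,0,0,0.045],[0.05,0,-0.25,0,0,0,0.045]]])

```text
t: 29.92
tool_pos: [0.4284, 0.2306, 0.2919]
eef_rot: [0.698, 0.716, 0.002, 0.001]
ft_force: [0.8, 0.0, -0.2]
finger_gap: 0.0453
grip_force: 0.0
```

>>> jog_arm(series=[[[0.05,0,0,0,0,0,0.045],[0.06,0,0,0,0,0,0.045],[0.06,0,0,0,0,0,0.045]]])

```text
t: 30.3
tool_pos: [0.4253, 0.2915, 0.2877]
eef_rot: [0.696, 0.718, -0.001, -0.0]
ft_force: [-0.3, -0.1, -0.2]
finger_gap: 0.0448
grip_force: 0.0
```

```bash
python3 - <<'E'
from h import *
d=cam('wrist'); t=cam('top')
a=cv2.resize(t['image'][60:345,100:540],None,fx=1.8,fy=1.8)[:,:790]
cv2.imwrite('pics/end.png',a)
g=cv2.resize(t['image'],None,fx=1,fy=1)
c=blob(t,(0,150,60),(8,255,255),(215,300,265,330)); print(c.min(0),c.max(0),'dot',circ(ray(t,c,.034)))
print('marker expected', ray(t,[((262.6+216.4)/2,315.8)],.024))
E
```

```text
[235 313] [241 319] dot (array([0.4296, 0.1871]), 7.7)
marker expected [[0.42956077 0.18612659 0.024     ]]
```

View pics/end.png

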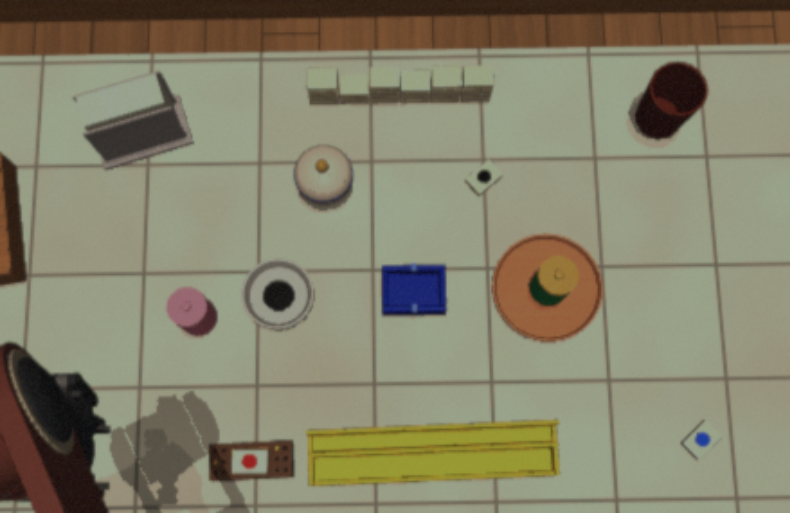

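The final view matches the job as asked. The ashtray (414,290) stands midway between the funnel (279,295) and the tray (547,288), and the glass is upright in the tray. The marker (250,461) is in line with the rack, with the tile dot-up at its middle.

```bash
python3 -c "
from rig import manip
print(manip.sign_off())"
```

```text
the job is handed in; nothing more can be done
None
```

The job is done in the order asked and handed in at about 30 s of the 115 s allowed, with only one soft spot: the glass measured about 3 mm off the tray's centre in the overhead view.

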